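# Feed ferrite cores through the counting gate

## Robot

A 7-joint arm with a two-finger parallel gripper is mounted at the origin on the work surface. World frame = base frame: x ahead of the robot, y to its left, z up, the work surface at z = 0. Lengths are in mm, angles in rad, forces in N, time in s.
With the tool pointing down it reaches from about 400 to 750 mm from the base axis. Payload 19.5 kg.
Tool frame: the origin (TCP) lies on the front face of the gripper's body, between the roots of the fingers; the fingertips stand r.tcp_to_tips ahead of it and the grasp point (between the pads) lies 54 mm ahead of it (r.tcp_to_tips is the distance from the TCP to the fingertips, in mm); z points along the fingers, y is the line along which they close (so a half turn about z gives the same grasp; the last joint's range is limited). The gripper opens to 85 mm and grips with 20 to 120 N. Pads are 22 mm wide; open, the fingers measure 114 mm over their backs; the gripper's body (76 mm by 85 mm) begins 54 mm behind the grasp point. The pads swing forward as they close: fully open they stand 13 mm farther back than shut.
Start: joints at [1.179, 0.707, -0.028, 1.485, 0.022, 0.951, -0.075], TCP at [197.052, -540.161, 303.868] pointing down, gripper open.
Joint ranges: [-2.71, 2.71], [-0.32, 2.16], [-1.57, 1.52], [0, 2.45], [-1.46, 4.6], [0, 2.02], [-2.83, 2.83]. Speed limits (rad/s): [1.89, 1.89, 2.57, 2.57, 3.01, 3.01, 3.01].

## Interface

Orientations are given as a unit quaternion [x, y, z, w].
In Python, from bench import r gives the robot as it stands.
- The arm moves only by the tool drive_tool, never from a script. Its argument "series" is one flat list of numbers, 6 for each row, row after row: the shift along the tool's x, y, z in units of 50 mm (1.0 is 50 mm), then the turn, a rotation vector about the tool's x, y, z in units of 5 degrees (1.0 is 5 degrees). In form: [tx, ty, tz, rx, ry, rz, tx, ty, tz, rx, ry, rz, ...]. A call has exactly 8 rows; each row shifts and turns the commanded pose from where the row before left it, along the tool's axes as they then stand; what a row does not reach is not made up. A row lasts 1/8 s, in which the tool goes at most 62.5 mm and 10.7 degrees, less where a joint would pass 70% of its speed; a pose out of reach is approached as far as the arm can. A call is refused whole if a number of a shift passes 1 or a number of a turn 1, either way. A call with a gripper value outside its range is refused whole. "fingers" is the finger opening in mm, from 0 to 85.4, set as the call begins (left out, the last holds). The fingers move at their own pace and stop on an object; "newtons" is the grip in N (left out, the last holds). Time passes only in rows, so rows that do not move let the fingers close, or fill a call up. It gives the time, the measured TCP pose, the force, the opening and the grip force at its end, in the units of the state.
- r.state(): the state, without advancing time (a new reading comes with each control period).
- r.get_image(name): name is "scene" or "top"; returns the picture (480x640x3 uint8, red, green, blue); there is no depth.
- r.get_calibration(name): a dict with "fx", "fy", "cx", "cy" (pixels), "rvec" (rotation vector, rad) and "tvec" (3), from world to camera coordinates, as OpenCV has them. Camera axes: x right, y down, z forward; pixel columns grow to the right and rows downward; lengths in mm; the calibration is good to about 2 mm. A picture is of the moment at which its call begins. get_calibration takes no time and is no camera call.
- r.close_job(): hands the job in; it is judged then, once.
The state is a dict: "t": time; "joints": joint angles; "joint_velocities": joint speeds; "joint_torque": joint torques, N m; "ee_pos": TCP position; "tool_rot": TCP orientation; "force": force on the tool from outside, world axes, zero at the start; "ft_torque": the same for the moment, N m; "grip_width": opening from 0.0 (shut) to 1.0 (fully open); "finger_force": force on a finger pad.
Only numpy, scipy, OpenCV 4.12 (cv2) and the standard library are available. Lean on these libraries where they do the work, as an engineer would, in place of code of your own. Each camera call takes 0.05 s, during which the arm holds its last target. There are 200 camera calls.

## Task

With the fingertips, gently push the three loose ring cores lying in the aluminium counting tray through the tray's narrow gate, one at a time, until all three lie flat and wholly inside the slot behind it. Only slide them: do not pinch or lift them. Leave the standing capacitor where it is in the tray, and do not disturb the jar and the heatsink beside the slot.

Things in the scene. Friction and masses are not known exactly. Their poses are not given: they have to be found in the camera images.
- tray: fixed aluminium tray. Origin: under the gate's middle, at table height; y runs from the open floor through the gate along the slot, x across. Smooth floor (friction about 0.25), its top at z = 6 mm; all rims and walls are 6 mm thick with tops at z = 20 mm. Open floor inside the rims: x -125 to 125, y -235 to -30 mm. Walls then funnel from x = +-36 at y = -30 to x = +-19 mm at y = 0, the gate
- gate (a point): middle of the gate's threshold, on the tray floor: a 38 mm wide opening where the funnel ends and the slot begins. A core is wholly inside when its centre is 15 mm or more past this line
- slot_end (a point): middle of the closed end of the slot, on the slot floor, 125 mm behind the gate. The slot is 38 mm wide all along, level with the tray floor and open above: room for three cores in a row with 35 mm to spare
- core1_mid (a point): ferrite ring core, a flat dark-grey ring 30 mm across, 15 mm hole, 12 mm thick, about 30 g, lying flat and loose on the tray floor at the start; the three cores are alike. This point is its centre, half-way up
- core2_mid (a point): ferrite ring core, a flat dark-grey ring 30 mm across, 15 mm hole, 12 mm thick, about 30 g, lying flat and loose on the tray floor at the start; the three cores are alike. This point is its centre, half-way up
- core3_mid (a point): ferrite ring core, a flat dark-grey ring 30 mm across, 15 mm hole, 12 mm thick, about 30 g, lying flat and loose on the tray floor at the start; the three cores are alike. This point is its centre, half-way up
- cap_mid (a point): capacitor, a black can 22 mm across and 25 mm tall standing loose on the tray floor among the cores, 18 g; to be left standing there. At the start the four pieces lie two on each side of the tray's middle line (x = 0), two nearer the gate and two farther back, which is which varying; their centres are 35 to 70 mm from that line, at least 60 mm apart and 50 mm from any rim. This point is its centre, half-way up
- jar_mid (a point): small amber glass jar with white lid, 42 mm across, 55 mm tall, standing on the table outside the tray, to one side of the slot; to be left alone. This point is its centre, half-way up
- heatsink_mid (a point): finned aluminium heatsink, 40 x 50 x 28 mm tall, on the table outside the tray, on the other side of the slot; to be left alone. This point is its centre, half-way up
Mind the look-alikes: they are no part of the job. What is shaped like the part that bears core2_mid but orange, turquoise or white is not meant.

How it is judged (in metres and radians):
On the way, in this order (a step that is already met when the one before it is completed fails the run):
1. one core is in the slot and the other two are not ((((y of core1_mid in the frame of tray between 0.014 and 0.126 m and x of core1_mid in the frame of tray between -0.012 and 0.012 m and z of core1_mid in the frame of tray below 0.016 m) and not (y of core2_mid in the frame of tray between 0.014 and 0.126 m and x of core2_mid in the frame of tray between -0.012 and 0.012 m and z of core2_mid in the frame of tray below 0.016 m) and not (y of core3_mid in the frame of tray between 0.014 and 0.126 m and x of core3_mid in the frame of tray between -0.012 and 0.012 m and z of core3_mid in the frame of tray below 0.016 m)) or (not (y of core1_mid in the frame of tray between 0.014 and 0.126 m and x of core1_mid in the frame of tray between -0.012 and 0.012 m and z of core1_mid in the frame of tray below 0.016 m) and (y of core2_mid in the frame of tray between 0.014 and 0.126 m and x of core2_mid in the frame of tray between -0.012 and 0.012 m and z of core2_mid in the frame of tray below 0.016 m) and not (y of core3_mid in the frame of tray between 0.014 and 0.126 m and x of core3_mid in the frame of tray between -0.012 and 0.012 m and z of core3_mid in the frame of tray below 0.016 m)) or (not (y of core1_mid in the frame of tray between 0.014 and 0.126 m and x of core1_mid in the frame of tray between -0.012 and 0.012 m and z of core1_mid in the frame of tray below 0.016 m) and not (y of core2_mid in the frame of tray between 0.014 and 0.126 m and x of core2_mid in the frame of tray between -0.012 and 0.012 m and z of core2_mid in the frame of tray below 0.016 m) and (y of core3_mid in the frame of tray between 0.014 and 0.126 m and x of core3_mid in the frame of tray between -0.012 and 0.012 m and z of core3_mid in the frame of tray below 0.016 m)))), for 0.2 s.
2. a second core is in the slot, the third is not ((((y of core1_mid in the frame of tray between 0.014 and 0.126 m and x of core1_mid in the frame of tray between -0.012 and 0.012 m and z of core1_mid in the frame of tray below 0.016 m) and (y of core2_mid in the frame of tray between 0.014 and 0.126 m and x of core2_mid in the frame of tray between -0.012 and 0.012 m and z of core2_mid in the frame of tray below 0.016 m) and not (y of core3_mid in the frame of tray between 0.014 and 0.126 m and x of core3_mid in the frame of tray between -0.012 and 0.012 m and z of core3_mid in the frame of tray below 0.016 m)) or ((y of core1_mid in the frame of tray between 0.014 and 0.126 m and x of core1_mid in the frame of tray between -0.012 and 0.012 m and z of core1_mid in the frame of tray below 0.016 m) and not (y of core2_mid in the frame of tray between 0.014 and 0.126 m and x of core2_mid in the frame of tray between -0.012 and 0.012 m and z of core2_mid in the frame of tray below 0.016 m) and (y of core3_mid in the frame of tray between 0.014 and 0.126 m and x of core3_mid in the frame of tray between -0.012 and 0.012 m and z of core3_mid in the frame of tray below 0.016 m)) or (not (y of core1_mid in the frame of tray between 0.014 and 0.126 m and x of core1_mid in the frame of tray between -0.012 and 0.012 m and z of core1_mid in the frame of tray below 0.016 m) and (y of core2_mid in the frame of tray between 0.014 and 0.126 m and x of core2_mid in the frame of tray between -0.012 and 0.012 m and z of core2_mid in the frame of tray below 0.016 m) and (y of core3_mid in the frame of tray between 0.014 and 0.126 m and x of core3_mid in the frame of tray between -0.012 and 0.012 m and z of core3_mid in the frame of tray below 0.016 m)))), for 0.2 s.
3. all three cores are in the slot (y of core1_mid in the frame of tray between 0.014 and 0.126 m and x of core1_mid in the frame of tray between -0.012 and 0.012 m and z of each of core1_mid, core2_mid, core3_mid in the frame of tray below 0.016 m and y of core2_mid in the frame of tray between 0.014 and 0.126 m and x of core2_mid in the frame of tray between -0.012 and 0.012 m and y of core3_mid in the frame of tray between 0.014 and 0.126 m and x of core3_mid in the frame of tray between -0.012 and 0.012 m), for 0.2 s.
At the end, for the whole second after the job is handed in: All three cores lie flat (within 0.15 rad) in the slot, centres at least 14 mm behind the gate and within 12 mm of the slot's middle line; the capacitor stands within 20 mm of its start; jar and heatsink within 15 mm of theirs (all of step 3 and angle between each of core1_mid, core2_mid, core3_mid's own z axis and vertical below 0.15 rad and distance of cap_mid from where it was at the start of the episode below 0.02 m and angle between cap_mid's own z axis and vertical below 0.2 rad and distance of each of jar_mid, heatsink_mid from where it was at the start of the episode below 0.015 m); the robot touches nothing.
It fails at once if a core is lifted more than 10 mm off the tray floor (or over a rim, or onto another) (z of any of core1_mid, core2_mid, core3_mid in the frame of tray above 0.022 m).
It fails at once if a core is pinched or pushed hard (over 20 N from the fingers) (contact force between the fingers and core1 above 20 N or contact force between the fingers and core2 above 20 N or contact force between the fingers and core3 above 20 N).
It fails at once if the capacitor is moved more than 20 mm or tipped (distance of cap_mid from where it was at the start of the episode above 0.02 m or angle between cap_mid's own z axis and vertical above 0.6 rad).
It fails at once if the jar or the heatsink is moved (distance of any of jar_mid, heatsink_mid from where it was at the start of the episode above 0.015 m).
It also fails if it takes over 64 s, if anything falls off the work surface, if the arm or the gripper's body presses on something with over 40 N, if the wrist force passes 120 N, or if a joint passes its speed limit or range.

## Working session

There is one attempt and no reset: what is moved stays moved. The work goes in short steps, Python scripts to look and compute and a tool call to move; the robot and the scene stay as the last step left them, time stands still between calls to the robot, and variables do not carry over. Pictures are saved under pics/ and viewed, at most 10 in all, crops included, and the job is handed in when it is done.

Besides the shell and the picture viewer there is one more tool, called as name(argument=value, ...) on one line, values as JSON. drive_tool: Moves the arm, as the interface text tells. Its arguments: {"type":"object","properties":{"series":{"type":"array","items":{"type":"number"}},"fingers":{"type":"number"},"newtons":{"type":"number"}},"required":["series"]}

```bash
mkdir -p pics; ls
python3 - <<'E'
from bench import r
import cv2
for n in("top","scene"):
    cv2.imwrite(f"pics/{n}0.png",r.get_image(n)[:,:,::-1]); print(r.get_calibration(n))
print(r.state(), r.tcp_to_tips)
E
```

```text
pics
{'fx': 446.80056021043634, 'fy': 446.80056021043634, 'cx': 322.6786740615704, 'cy': 239.33566482475607, 'rvec': array([ 2.15779054, -2.10140939,  0.13387526]), 'tvec': array([ -7.66799701, 616.47833043, 681.95279159])}
{'fx': 447.06978901712114, 'fy': 447.06978901712114, 'cx': 316.73580113890205, 'cy': 239.4626361844972, 'rvec': array([ 1.53021094,  1.77014628, -0.90125264]), 'tvec': array([  89.93114846, -285.9925591 , 1200.50595045])}
{'t': 0.1, 'joints': array([ 1.17930356,  0.70700837, -0.02764588,  1.48493479,  0.02199443,
        0.95091198, -0.0755113 ]), 'joint_velocities': array([ 0.00074351, -0.00337737,  0.0002179 , -0.00142234, -0.00035367,
       -0.00040943,  0.00044793]), 'joint_torque': array([ 1.78374335e-04, -8.84294057e+01,  1.23587865e+00, -2.36449921e+01,
        1.68465060e-02,  5.15373060e-03, -1.12769706e-05]), 'ee_pos': array([ 197.01426034, -540.02237544,  303.49663322]), 'tool_rot': array([ 9.84743904e-01,  1.74009231e-01, -8.63578190e-05, -4.72548423e-04]), 'force': array([0.06926798, 0.23779239, 0.10387104]), 'ft_torque': array([-0.01755752,  0.01451132,  0.0095989 ]), 'finger_force': 0.0, 'grip_width': 1.001785427134571} 72.6
```

View pics/top0.png

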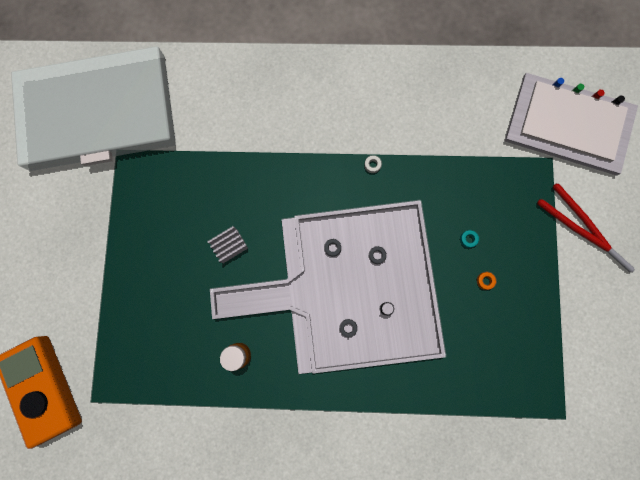

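View pics/scene0.png

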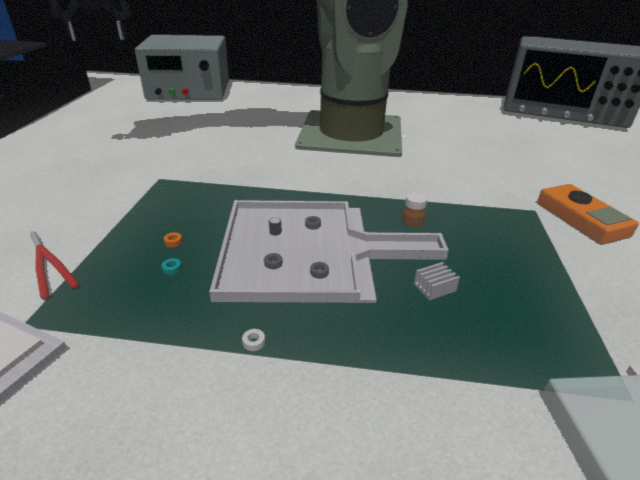

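The top view shows the slot pointing left. The cores are at about (333,248), (377,256) and (348,328), and the capacitor is at (387,309). I'll zoom in to get the tray corners.

```bash
cat > h.py <<'E'
from bench import r
import cv2, numpy as np
def ray(n,px,z):
    c=r.get_calibration(n); R=cv2.Rodrigues(c["rvec"])[0]; C=-R.T@c["tvec"]
    p=np.atleast_2d(np.array(px,float))
    d=np.c_[(p[:,0]-c["cx"])/c["fx"],(p[:,1]-c["cy"])/c["fy"],np.ones(len(p))]@R
    return (C+d*((z-C[2])/d[:,2])[:,None])[:,:2]
E
python3 - <<'E'
from h import *
im=cv2.imread("pics/top0.png")
cv2.imwrite("pics/c1.png",cv2.resize(im[190:385,200:460],None,fx=3,fy=3,interpolation=cv2.INTER_CUBIC))
g=cv2.cvtColor(im,cv2.COLOR_BGR2GRAY)
m=np.zeros_like(g); m[212:355,312:432]=255
m=cv2.bitwise_and(m,cv2.inRange(g,0,95))
n,l,s,c=cv2.connectedComponentsWithStats(m)
for i in range(1,n):
    if s[i,4]>30: print(s[i],c[i],ray("top",c[i],18))
E
```

```text
[312 212  64   8 163] [340.04907975 215.09202454] [[663.5737934  -19.01639863]]
[418 212  14  88 118] [424.71186441 256.55932203] [[ 595.89322771 -162.53246294]]
[423 212   9  52 250] [428.488 230.004] [[ 641.29185789 -169.16779161]]
[324 239  17  18 191] [332.36649215 247.70680628] [[606.99615973  -7.29636076]]
[369 246  17  19 204] [377.09803922 255.31862745] [[595.95977986 -82.86398987]]
[380 303  14  15  66] [383.98484848 312.13636364] [[501.88689883 -95.12875896]]
[340 319  17  20 192] [348.07291667 327.91145833] [[474.58704652 -36.45409559]]
```

View pics/c1.png

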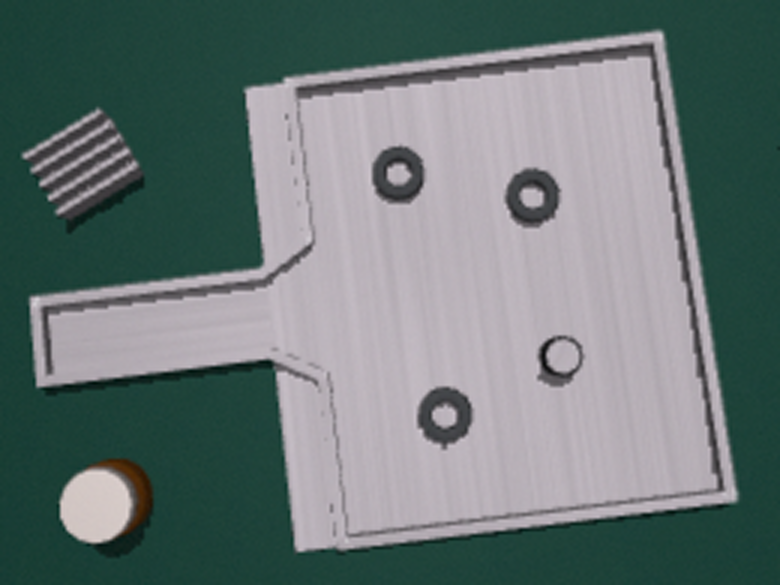

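The crop shows these corners: outer back rim at (662,32) and (737,499), slot end at (30,298) and (40,386), and the cap top at (565,356). I'll fit the tray frame to them.

```bash
cat >> h.py <<'E'
import json,os
def fit():
    pc=np.array([[662,32],[737,499],[30,298],[40,386]],float); px=(pc+.5)/3-.5+[200,190]
    W=ray("top",px,20); T=np.array([[131,-241],[-131,-241],[25,131],[-25,131]],float)
    a,b=W-W.mean(0),T-T.mean(0)
    th=np.arctan2((b[:,0]*a[:,1]-b[:,1]*a[:,0]).sum(),(a*b).sum())
    R=np.array([[np.cos(th),-np.sin(th)],[np.sin(th),np.cos(th)]]); o=W.mean(0)-R@T.mean(0)
    return th,R,o,W-(T@R.T+o)
TH,R2,O,RES=fit()
def tray(w): return (np.atleast_2d(w)-O)@R2
def world(t): return np.atleast_2d(t)@R2.T+O
def tool():
    "tray xy of TCP, tip z, tool-x yaw minus tray yaw (deg)"
    from scipy.spatial.transform import Rotation as Q
    s=r.state(); x=Q.from_quat(s["tool_rot"]).as_matrix()
    return s["t"],tray(s["ee_pos"][:2])[0].round(1),round(s["ee_pos"][2]-r.tcp_to_tips,1),round(np.degrees(np.arctan2(x[1,0],x[0,0])-TH),2),s["force"].round(1),round(s["grip_width"],2)
def cores(name=None,lo=95):
    im=r.get_image("top")[:,:,::-1].copy()
    if name: cv2.imwrite(name,cv2.resize(im[190:385,200:460],None,fx=3,fy=3,interpolation=cv2.INTER_CUBIC))
    g=cv2.cvtColor(im,cv2.COLOR_BGR2GRAY); hsv=cv2.cvtColor(im,cv2.COLOR_BGR2HSV)
    m=cv2.inRange(g,0,lo)
    m[hsv[...,1]>80]=0
    cs,_=cv2.findContours(m,cv2.RETR_EXTERNAL,cv2.CHAIN_APPROX_NONE)
    for c in cs:
        (u,v),rad=cv2.minEnclosingCircle(c); t=tray(ray("top",(u,v),18))[0]
        if 6<rad<14 and abs(t[0])<120 and -230<t[1]<130: print("blob",t.round(1),"r",round(rad,1))
E
python3 - <<'E'
from h import *
print(np.degrees(TH),O,RES.round(1)); print(tool()); cores()
pc=np.array([[565,356]]); print("cap",tray(ray("top",(pc+.5)/3-.5+[200,190],31)))
print(tray(ray("top",(np.array([[398,174],[532,196],[445,415]])+.5)/3-.5+[200,190],18)))
c=r.get_calibration("top");print(-cv2.Rodrigues(c["rvec"])[0].T@c["tvec"])
E
```

```text
8.633419590297859 [527.30363914  62.94641739] [[-1.   0.4]
 [ 0.7  0.7]
 [-0.5  0.1]
 [ 0.8 -1.2]]
(0.1, array([-417.1, -546.6]), np.float64(230.9), np.float64(11.41), array([0.1, 0.2, 0.1]), 1.0)
blob [-67.9 -90.1] r 9.5
blob [ -45.7 -155.5] r 7.5
blob [  46.3 -154. ] r 9.3
blob [ 68.3 -81.4] r 9.1
cap [[ -43.3276842  -158.37879736]]
[[  68.32022916  -81.36260764]
 [  46.5452398  -154.37679342]
 [ -67.16775619  -90.22320778]]
[506.13675696 -12.30380597 767.3578954 ]
```

drive_tool(series=[0,0,0,0,0,0.76,0,0,0,0,0,0.76,0,0,0,0,0,0.76,0.8,-0.7,0,0,0,0,0.8,-0.7,0,0,0,0,0.8,-0.7,0,0,0,0,0.8,-0.7,0,0,0,0,0.8,-0.7,0,0,0,0], fingers=0, newtons=20)

```text
t: 1.15
ee_pos: [369.4, -335.7, 303.8]
tool_rot: [0.997, 0.075, -0.0, -0.0]
force: [0.8, -0.8, -0.4]
grip_width: 0.003
finger_force: 0.0
```

drive_tool(series=[0.8,-0.7,0.2,0,0,0,0.8,-0.7,0.2,0,0,0,0.8,-0.7,0.2,0,0,0,0.8,-0.7,0.2,0,0,0,0.8,-0.7,0.2,0,0,0,0.8,-0.7,0.2,0,0,0,0.8,-0.7,0.2,0,0,0,0.7,-0.7,0.2,0,0,0])

```text
t: 2.15
ee_pos: [638.8, -11.3, 223.3]
tool_rot: [0.997, 0.076, -0.0, -0.0]
force: [1.1, -1.1, 0.6]
grip_width: -0.005
finger_force: 0.0
```

```bash
python3 -c "
from h import *
print(tool(),r.tcp_to_tips)"
```

```text
(2.15, array([ 99. , -90.2]), np.float64(150.7), np.float64(0.03), array([ 1.1, -1.1,  0.6]), -0.01) 72.6
```

drive_tool(series=[0.06,-0.18,0.3,0,0,0,0,0,0.45,0,0,0,0,0,0.45,0,0,0,0,0,0.45,0,0,0,0,0,0.4,0,0,0,0,0,0.3,0,0,0,0,0,0.15,0,0,0,0,0,0,0,0,0])

```text
t: 3.15
ee_pos: [639.4, -3.7, 98.8]
tool_rot: [0.997, 0.075, -0.0, -0.0]
force: [-0.3, -0.0, 0.9]
grip_width: -0.0
finger_force: 0.0
```

```bash
python3 -c "
from h import *
print(tool())
cores()
im=r.get_image('scene')[:,:,::-1]
cv2.imwrite('pics/s1.png',cv2.resize(im[150:320,200:460],None,fx=3,fy=3,interpolation=cv2.INTER_CUBIC))"
```

```text
(3.15, array([100.8, -82.7]), np.float64(26.2), np.float64(0.0), array([-0.3, -0. ,  0.9]), -0.0)
blob [ -45.6 -154.6] r 7.3
```

View pics/s1.png

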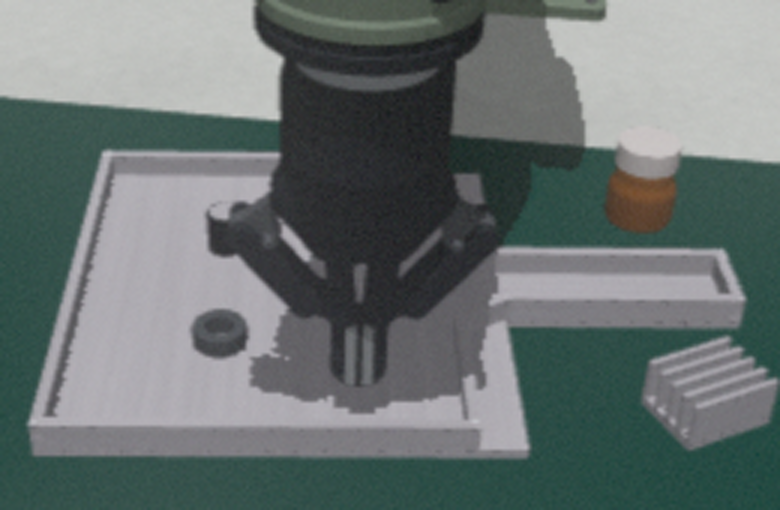

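The shut fingers' tip is at crop (357,385), core B at (220,332), and the cap still stands at (222,228). I'll check the tip height from that pixel.

```bash
python3 -c "
from h import *
p=[200+357/3,150+384/3]
for z in (6,13,20,26,32): print(z,tray(ray('scene',p,z)))"
```

```text
6 [[ 82.74117674 -80.18469619]]
13 [[ 91.12732048 -80.53919068]]
20 [[ 99.51346422 -80.89368517]]
26 [[106.70158743 -81.19753759]]
32 [[113.88971064 -81.50139001]]
```

drive_tool(series=[0,0,0.12,0,0,0,0,0,0.12,0,0,0,0,0,0.08,0,0,0,-0.1,0,0,0,0,0,-0.15,0,0,0,0,0,-0.2,0,0,0,0,0,-0.2,0,0,0,0,0,-0.2,0,0,0,0,0])

```text
t: 4.25
ee_pos: [596.8, -10.1, 83.2]
tool_rot: [0.997, 0.075, 0.0, -0.0]
force: [0.9, -0.6, 0.5]
grip_width: -0.0
finger_force: 0.0
```

```bash
python3 -c "
from h import *
print(tool())"
```

```text
(4.25, array([ 57.7, -82.7]), np.float64(10.6), np.float64(0.0), array([ 0.9, -0.6,  0.5]), -0.0)
```

drive_tool(series=[-0.2,0,0,0,0,0,-0.2,0,0,0,0,0,-0.16,0,0,0,0,0,-0.08,0,0,0,0,0,0,0,0,0,0,0,0.2,0,0,0,0,0,0.1,0,-0.3,0,0,0,0,0.3,-0.3,0,0,0])

```text
t: 5.25
ee_pos: [583.6, -26.8, 113.4]
tool_rot: [0.997, 0.076, 0.0, -0.0]
force: [0.1, -0.2, -0.1]
grip_width: -0.0
finger_force: 0.0
```

drive_tool(series=[-0.2,0.5,0,0,0,0,-0.6,0,0,0,0,0,0,0,0,0,0,0,0,0,0.2,0,0,0,0,0,0,0,0,0,0,0,0,0,0,0,0,0,0,0,0,0,0,0,0,0,0,0])

```text
t: 6.25
ee_pos: [547.2, -58.0, 103.0]
tool_rot: [0.997, 0.075, 0.0, -0.0]
force: [-0.3, -0.5, 0.4]
grip_width: 0.003
finger_force: 0.0
```

```bash
python3 -c "
from h import *
print(tool())
im=r.get_image('scene')[:,:,::-1]
cv2.imwrite('pics/s2.png',cv2.resize(im[150:320,200:460],None,fx=3,fy=3,interpolation=cv2.INTER_CUBIC))"
```

```text
(6.25, array([   1.5, -122.6]), np.float64(30.4), np.float64(0.01), array([-0.3, -0.5,  0.4]), 0.0)
```

View pics/s2.png

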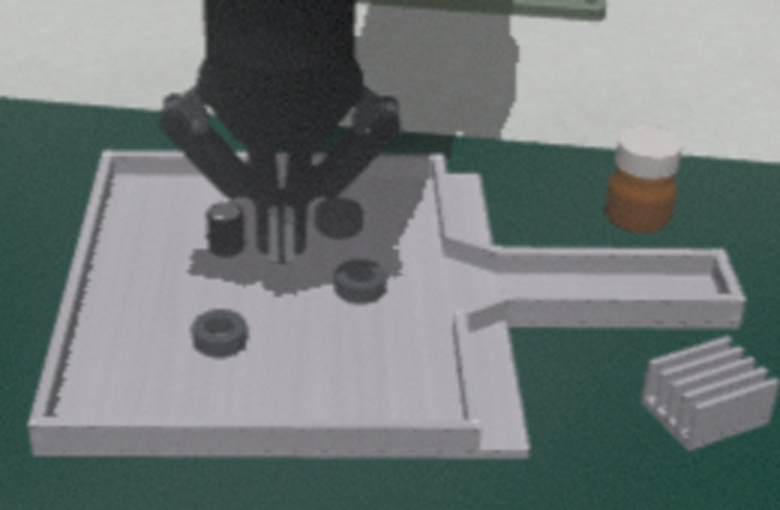

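Core A is now near the middle line, with its top at about crop (360,274). C is at (340,215), and B and the cap haven't moved.

```bash
python3 -c "
from h import *
f=lambda u,v:(200+u/3,150+v/3)
print('A',tray(ray('scene',f(360,274),18)),'ref B',tray(ray('scene',f(220,326),18)))"
```

```text
A [[  1.25911214 -77.06977529]] ref B [[  50.09806196 -152.31177111]]
```

drive_tool(series=[-0.05,0,0.2,0,0,0,0,0,0.2,0,0,0,0,-0.15,0,0,0,0,0,-0.2,0,0,0,0,0,-0.2,0,0,0,0,0,-0.2,0,0,0,0,0,-0.2,0,0,0,0,0,-0.2,0,0,0,0])

```text
t: 7.3
ee_pos: [535.9, -0.9, 83.0]
tool_rot: [0.997, 0.075, 0.0, -0.0]
force: [-0.1, 0.1, 0.6]
grip_width: -0.002
finger_force: 0.1
```

```bash
python3 -c "
from h import *
print(tool())
im=r.get_image('scene')[:,:,::-1]
cv2.imwrite('pics/s3.png',cv2.resize(im[150:320,200:460],None,fx=3,fy=3,interpolation=cv2.INTER_CUBIC))"
```

```text
(7.3, array([ -1.1, -64.4]), np.float64(10.4), np.float64(0.01), array([-0.1,  0.1,  0.6]), -0.0)
```

View pics/s3.png

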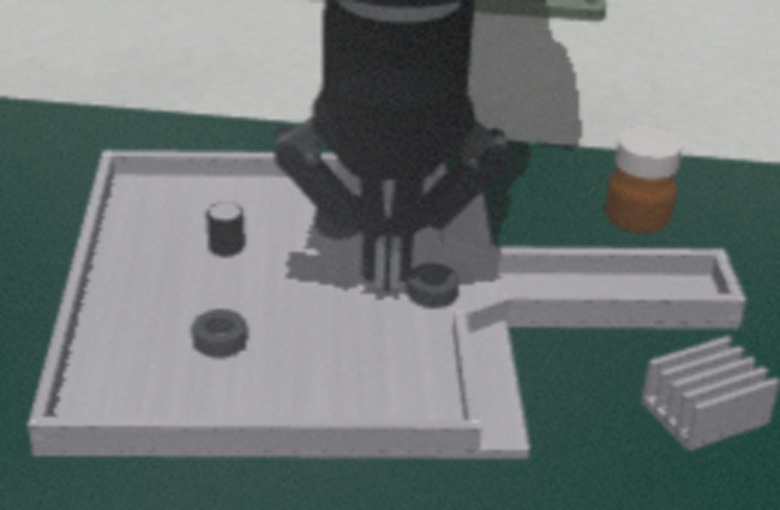

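```bash
python3 -c "
from h import *
f=lambda u,v:(200+u/3,150+v/3)
print('A',tray(ray('scene',f(433,278),18)),'funnel/rim corner (36,-30) z20?',tray(ray('scene',f(458,315),20)), 'slot end outer (25,131)',tray(ray('scene',f(744,297),20)),'slot inner end (-19,125)', tray(ray('scene',f(714,252),20)))"
```

```text
A [[  4.55400685 -36.29943974]] funnel/rim corner (36,-30) z20? [[ 41.49866944 -25.49434713]] slot end outer (25,131) [[ 23.03154615 133.87639385]] slot inner end (-19,125) [[-20.8990472  127.83480459]]
```

drive_tool(series=[0,-0.2,0,0,0,0,0,-0.2,0,0,0,0,0,-0.2,0,0,0,0,0,-0.2,0,0,0,0,0,-0.2,0,0,0,0,0,-0.1,0,0,0,0,0,-0.07,0,0,0,0,0,0,0,0,0,0])

```text
t: 8.35
ee_pos: [527.2, 56.3, 82.9]
tool_rot: [0.997, 0.075, 0.0, -0.0]
force: [0.2, 0.1, -0.4]
grip_width: -0.002
finger_force: 0.0
```

drive_tool(series=[0,0.1,0,0,0,0,0,0.2,-0.2,0,0,0,0,0.3,-0.4,0,0,0,-0.5,0.5,0,0,0,0,-0.5,0.4,0,0,0,0,-0.5,0.18,0,0,0,0,-0.5,0,0,0,0,0,0,0,0,0,0,0])

```text
t: 9.35
ee_pos: [440.0, -43.0, 113.5]
tool_rot: [0.997, 0.074, -0.0, 0.0]
force: [0.4, 0.2, 0.4]
grip_width: 0.0
finger_force: 0.0
```

```bash
python3 -c "
from h import *
print(tool()); cores('pics/t2.png')"
```

```text
(9.35, array([-102.2,  -91.7]), np.float64(40.9), np.float64(-0.09), array([0.4, 0.2, 0.4]), 0.0)
blob [ -45.6 -154.6] r 7.3
blob [  46.3 -154. ] r 9.3
```

View pics/t2.png

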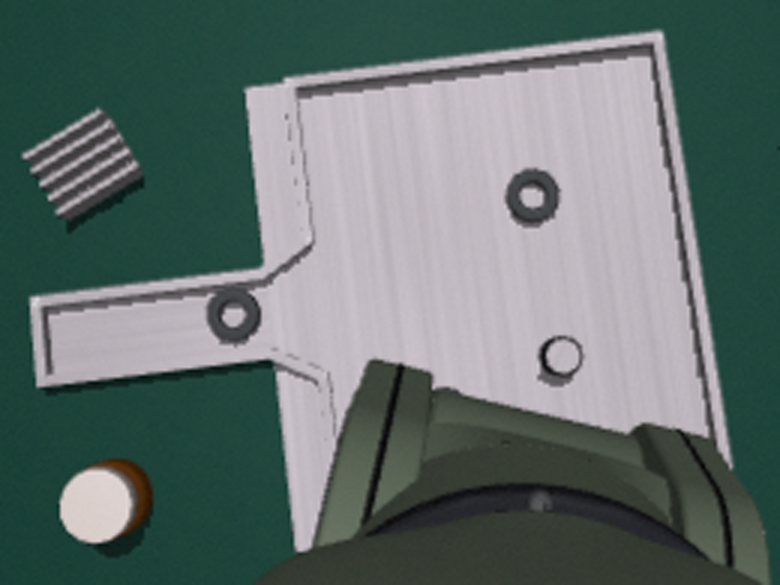

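Core A is in the slot at crop (233,314). Next is core C.

drive_tool(series=[0,0,0.2,0,0,0,0,0,0.25,0,0,0,0,0,0.16,0,0,0,0.1,0,0,0,0,0,0.15,0,0,0,0,0,0.2,0,0,0,0,0,0.2,0,0,0,0,0,0.2,0,0,0,0,0])

```text
t: 10.4
ee_pos: [483.8, -35.3, 82.5]
tool_rot: [0.997, 0.075, 0.0, -0.0]
force: [-0.8, 0.6, -0.4]
grip_width: 0.002
finger_force: 0.0
```

drive_tool(series=[0.2,0,0,0,0,0,0.2,0,0,0,0,0,0.17,0,0,0,0,0,0.1,0,0,0,0,0,0,0,0,0,0,0,-0.2,0,0,0,0,0,-0.1,0,-0.3,0,0,0,0,0,-0.3,0,0,0])

```text
t: 11.4
ee_pos: [500.9, -32.9, 113.7]
tool_rot: [0.997, 0.075, -0.0, -0.0]
force: [0.1, 0.1, -0.2]
grip_width: 0.0
finger_force: 0.0
```

drive_tool(series=[0,0.4,0,0,0,0,0.4,0.31,0,0,0,0,0.42,0,0,0,0,0,0,0,0.2,0,0,0,0,0,0.2,0,0,0,0,0,0,0,0,0,0,0,0,0,0,0,0,0,0,0,0,0])

```text
t: 12.4
ee_pos: [547.1, -61.7, 92.7]
tool_rot: [0.997, 0.075, 0.0, -0.0]
force: [-0.4, 0.2, 1.1]
grip_width: -0.002
finger_force: 0.0
```

```bash
python3 -c "
from h import *
print(tool())
im=r.get_image('scene')[:,:,::-1]
cv2.imwrite('pics/s4.png',cv2.resize(im[150:320,200:460],None,fx=3,fy=3,interpolation=cv2.INTER_CUBIC))"
```

```text
(12.4, array([   0.9, -126.2]), np.float64(20.1), np.float64(0.0), array([-0.4,  0.2,  1.1]), -0.0)
```

View pics/s4.png

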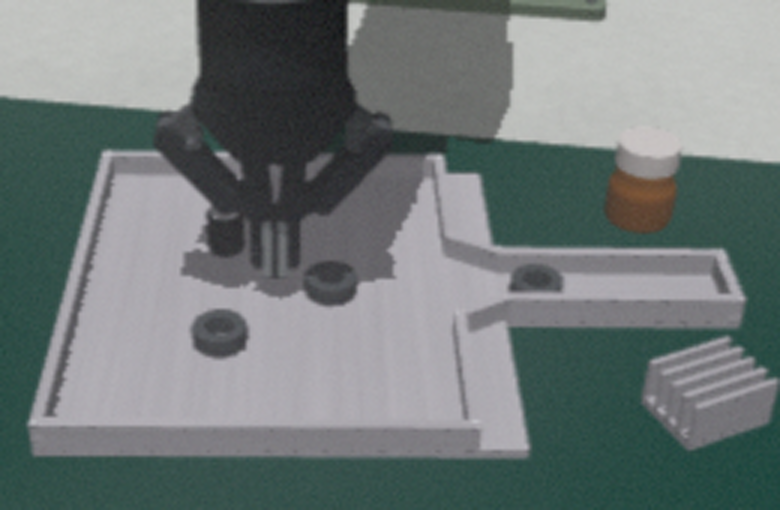

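Core C is at crop (330,275), lined up ahead of the fingers, and A is in the slot. I'll push C in.

drive_tool(series=[0,0,0.19,0,0,0,0,-0.15,0,0,0,0,0,-0.2,0,0,0,0,0,-0.2,0,0,0,0,0,-0.2,0,0,0,0,0,-0.2,0,0,0,0,0,-0.2,0,0,0,0,0,-0.2,0,0,0,0])

```text
t: 13.45
ee_pos: [536.9, 5.8, 82.9]
tool_rot: [0.997, 0.075, 0.0, -0.0]
force: [-0.0, -0.4, 0.2]
grip_width: 0.005
finger_force: 0.1
```

drive_tool(series=[0,-0.2,0,0,0,0,0,-0.2,0,0,0,0,0,-0.2,0,0,0,0,0,-0.2,0,0,0,0,0,-0.15,0,0,0,0,0,-0.1,0,0,0,0,0,0,0,0,0,0,0,0,0,0,0,0])

```text
t: 14.45
ee_pos: [529.1, 56.7, 82.9]
tool_rot: [0.997, 0.075, -0.0, 0.0]
force: [0.2, -1.5, 0.1]
grip_width: -0.001
finger_force: 0.0
```

```bash
python3 -c "
from h import *
print(tool())
im=r.get_image('scene')[:,:,::-1]
cv2.imwrite('pics/s5.png',cv2.resize(im[150:320,200:460],None,fx=3,fy=3,interpolation=cv2.INTER_CUBIC))"
```

```text
(14.45, array([ 0.9, -6.4]), np.float64(10.3), np.float64(-0.02), array([ 0.2, -1.5,  0.1]), -0.0)
```

View pics/s5.png

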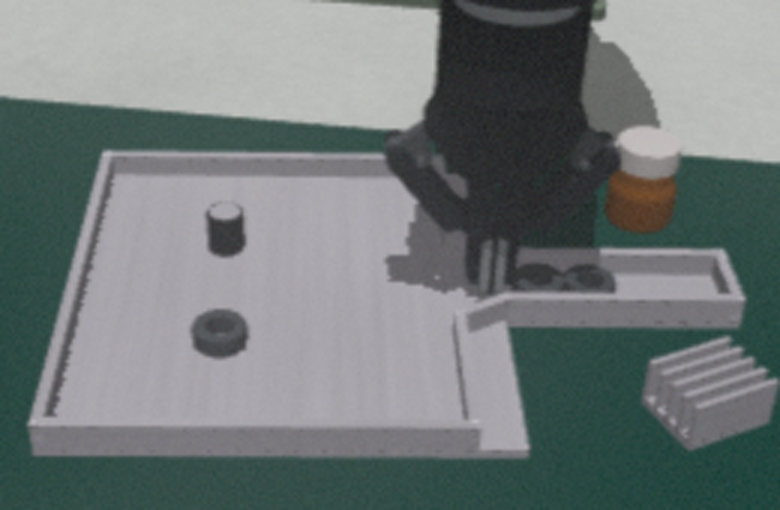

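Two cores are in the slot, at crop (537,276) and (588,276). Next is core B.

drive_tool(series=[0,0.1,0,0,0,0,0,0.2,-0.2,0,0,0,0,0.3,-0.4,0,0,0,0.4,0.5,0,0,0,0,0.4,0.5,0,0,0,0,0.4,0.5,0,0,0,0,0.4,0.5,0,0,0,0,0.02,0.36,0,0,0,0])

```text
t: 15.5
ee_pos: [632.0, -79.0, 113.4]
tool_rot: [0.997, 0.075, 0.0, 0.0]
force: [-1.4, 0.5, 0.8]
grip_width: -0.0
finger_force: 0.0
```

drive_tool(series=[0,0,0,0,0,0,0,0,0,0,0,0,0,0,0.2,0,0,0,0,0,0.24,0,0,0,0,0,0.16,0,0,0,0,0,0,0,0,0,0,0,0,0,0,0,0,0,0,0,0,0])

```text
t: 16.5
ee_pos: [631.6, -77.1, 83.2]
tool_rot: [0.997, 0.075, 0.0, -0.0]
force: [-0.0, 0.2, 0.7]
grip_width: 0.001
finger_force: 0.0
```

```bash
python3 -c "
from h import *
print(tool())"
```

```text
(16.5, array([  82. , -154.2]), np.float64(10.6), np.float64(0.01), array([-0. ,  0.2,  0.7]), 0.0)
```

drive_tool(series=[-0.1,0,0,0,0,0,-0.15,0,0,0,0,0,-0.2,0,0,0,0,0,-0.2,0,0,0,0,0,-0.2,0,0,0,0,0,-0.17,0,0,0,0,0,-0.1,0,0,0,0,0,0,0,0,0,0,0])

```text
t: 17.5
ee_pos: [575.9, -85.6, 83.0]
tool_rot: [0.997, 0.075, -0.0, -0.0]
force: [-0.5, -0.4, 0.0]
grip_width: -0.0
finger_force: 0.0
```

drive_tool(series=[0.2,0,0,0,0,0,0.1,0,-0.3,0,0,0,0,0.3,-0.3,0,0,0,0,0.46,0,0,0,0,-0.4,0,0,0,0,0,-0.42,0,0,0,0,0,0,0,0.2,0,0,0,0,0,0,0,0,0])

```text
t: 18.5
ee_pos: [556.7, -126.7, 102.2]
tool_rot: [0.997, 0.076, -0.0, -0.0]
force: [0.5, 0.3, -0.1]
grip_width: 0.002
finger_force: 0.0
```

```bash
python3 -c "
from h import *
print(tool())
im=r.get_image('scene')[:,:,::-1]
cv2.imwrite('pics/s6.png',cv2.resize(im[150:320,200:460],None,fx=3,fy=3,interpolation=cv2.INTER_CUBIC))"
```

```text
(18.5, array([   0.6, -191.9]), np.float64(29.6), np.float64(0.03), array([ 0.5,  0.3, -0.1]), 0.0)
```

View pics/s6.png

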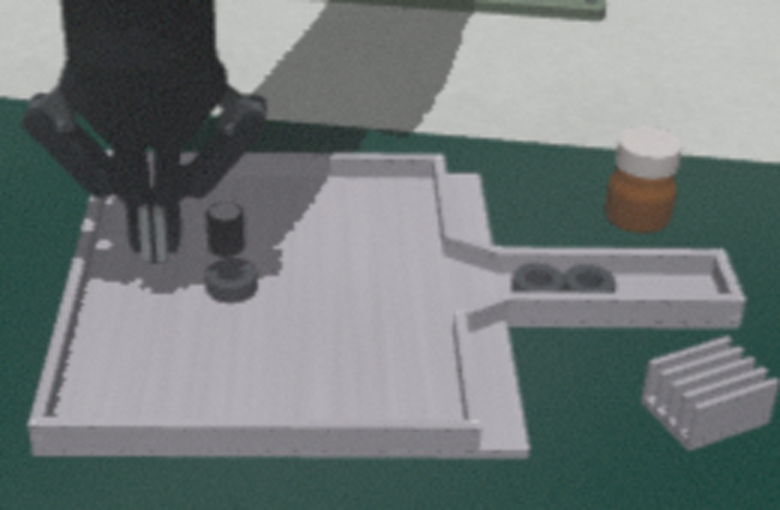

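Core B is at crop (231,273), lined up ahead of the fingers and clear of the cap. I'll push it in.

drive_tool(series=[0,0,0.19,0,0,0,0,0,0.2,0,0,0,0,-0.15,0,0,0,0,0,-0.2,0,0,0,0,0,-0.2,0,0,0,0,0,-0.2,0,0,0,0,0,-0.2,0,0,0,0,0,-0.2,0,0,0,0])

```text
t: 19.55
ee_pos: [547.3, -69.5, 83.5]
tool_rot: [0.997, 0.075, 0.0, -0.0]
force: [0.2, 0.0, 0.5]
grip_width: -0.002
finger_force: 0.1
```

drive_tool(series=[0,-0.2,0,0,0,0,0,-0.2,0,0,0,0,0,-0.2,0,0,0,0,0,-0.2,0,0,0,0,0,-0.2,0,0,0,0,0,-0.2,0,0,0,0,0,-0.2,0,0,0,0,0,-0.2,0,0,0,0])

```text
t: 20.55
ee_pos: [535.3, 9.6, 83.4]
tool_rot: [0.997, 0.075, -0.0, -0.0]
force: [1.4, -0.5, 0.1]
grip_width: -0.0
finger_force: 0.1
```

```bash
python3 -c "
from h import *
print(tool())
im=r.get_image('scene')[:,:,::-1]
cv2.imwrite('pics/s7.png',cv2.resize(im[150:320,200:460],None,fx=3,fy=3,interpolation=cv2.INTER_CUBIC))"
```

```text
(20.55, array([ -0.1, -54. ]), np.float64(10.8), np.float64(0.01), array([ 1.4, -0.5,  0.1]), -0.0)
```

View pics/s7.png

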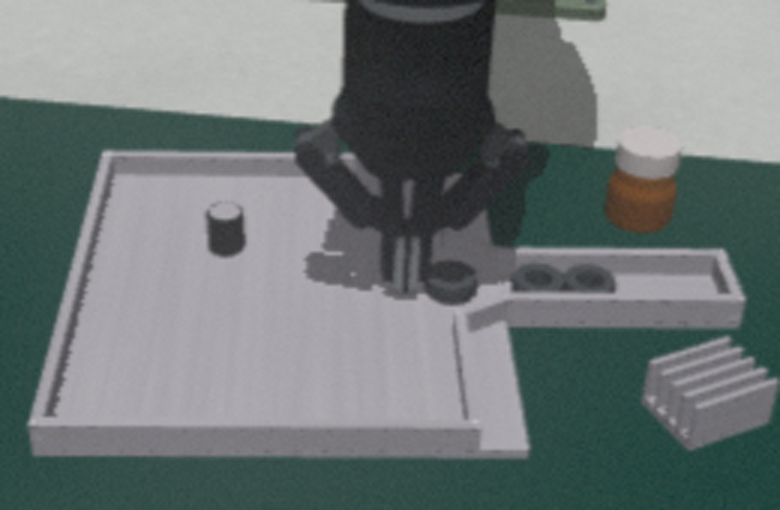

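Core B is at the funnel, at crop (450,275). I've already viewed 11 pictures, one over the limit, so the final check will use numbers only.

drive_tool(series=[0,-0.2,0,0,0,0,0,-0.2,0,0,0,0,0,-0.2,0,0,0,0,0,-0.2,0,0,0,0,0,-0.12,0,0,0,0,0,-0.1,0,0,0,0,0,0,0,0,0,0,0,0,0,0,0,0])

```text
t: 21.6
ee_pos: [527.8, 59.0, 83.4]
tool_rot: [0.997, 0.075, -0.0, 0.0]
force: [-0.1, -0.0, -0.9]
grip_width: 0.001
finger_force: 0.0
```

drive_tool(series=[0,0.1,0,0,0,0,0,0.2,-0.2,0,0,0,0,0.3,-0.4,0,0,0,-0.5,0.5,0,0,0,0,-0.5,0.4,0,0,0,0,-0.5,0.18,0,0,0,0,-0.5,0,0,0,0,0,0,0,0,0,0,0])

```text
t: 22.6
ee_pos: [440.6, -39.8, 114.0]
tool_rot: [0.997, 0.075, -0.0, 0.0]
force: [1.4, 0.4, 0.4]
grip_width: 0.003
finger_force: 0.0
```

```bash
python3 -c "
from h import *
print(tool())
im=r.get_image('top')[:,:,::-1].copy()
b=cv2.inRange(cv2.cvtColor(im,cv2.COLOR_BGR2GRAY),0,95); 
uv=np.argwhere(b>0)[:,::-1]; t=tray(ray('top',uv,18)); k=(abs(t[:,0])<17)&(t[:,1]>-10)&(t[:,1]<122)
h,e=np.histogram(t[k][:,1],bins=np.arange(-10,124,4)); print([(int(a),int(n)) for a,n in zip(e,h)]); 
g=im[...].astype(int)
cores()
# bright holes in each core
q=cv2.cvtColor(im,cv2.COLOR_BGR2GRAY)
c,hi=cv2.findContours(b,cv2.RETR_CCOMP,cv2.CHAIN_APPROX_NONE)
for i,x in enumerate(c):
    if hi[0][i][3]>=0 and 15<len(x)<40:
        print('hole',tray(ray('top',x[:,0].mean(0),18))[0].round(1),len(x))
"
```

```text
(22.6, array([-101.1,  -88.6]), np.float64(41.4), np.float64(-0.09), array([1.4, 0.4, 0.4]), 0.0)
[(-10, 0), (-6, 0), (-2, 2), (2, 0), (6, 11), (10, 31), (14, 30), (18, 28), (22, 28), (26, 32), (30, 34), (34, 22), (38, 32), (42, 36), (46, 31), (50, 25), (54, 32), (58, 36), (62, 27), (66, 29), (70, 37), (74, 27), (78, 31), (82, 29), (86, 40), (90, 24), (94, 6), (98, 0), (102, 2), (106, 3), (110, 0), (114, 1), (118, 3)]
blob [ -45.6 -154.6] r 7.3
hole [ 1.7 79.6] 23
hole [ 0.7 51.1] 25
hole [-1.8 22.5] 27
hole [13.7 64.5] 18
hole [12.9 34.2] 28
hole [-167.8 -237.6] 28
hole [-99.1 -49.6] 38
```

```bash
python3 -c "
from bench import r
print(r.close_job())"
```

```text
the job is handed in; nothing more can be done
None
```

I pushed all three cores into the slot and handed the job in; their centres measured about 22, 51 and 80 mm behind the gate, within 2 mm of the middle line, the capacitor had not moved, and the hand-in gave no verdict; I viewed 11 pictures, one over the limit of 10.

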